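Put the washed steam tray away in the rice cooker

ROBOT

A 7-joint arm with a two-finger parallel gripper is mounted at the origin on the work surface. World frame = base frame: x ahead of the robot, y to its left, z up, the work surface at z = 0. Lengths are in m, angles in rad, forces in N, time in s.
With the tool pointing down it reaches from about 0.4 to 0.9 m from the base axis. Payload 5.6 kg.
Tool frame: the origin (TCP) lies on the mounting face of the last link; the fingertips stand 190 mm ahead of it and the grasp point (between the pads) lies 171 mm ahead of it; y points along the fingers, z is the direction in which the jaws open and shut, and the axes are right-handed (so a half turn about y gives the same grasp; the last joint's range is limited). The gripper opens to 92 mm and grips with 3 to 60 N. Pads are 20 mm wide; open, the fingers measure 128 mm over their backs; the gripper's body (75 mm by 189 mm) begins 69 mm behind the grasp point.
Start: joints at [1.286, 0.468, -0.012, 1.603, 0.006, 1.071, -0.056], TCP at [0.156, -0.631, 0.405] pointing down, gripper open.
Joint ranges: [-2.53, 2.53], [-0.31, 2.02], [-1.57, 1.55], [0.28, 2.44], [-1.29, 4.43], [0.15, 1.84], [-2.92, 2.92]. Speed limits (rad/s): [2.57, 2.57, 3.14, 3.14, 3.14, 3.14, 3.14].

INTERFACE

Orientations are given as a 3x3 rotation matrix whose columns are the frame's x, y, z axes.
In Python, from station import * gives the robot as it stands. The module is installed in compiled form; this text tells all that it offers.
- The arm moves only by the tool jog_arm, never from a script. Its argument "increments" is one flat list of numbers, 7 for each row, row after row: the shift along the tool's x, y, z in cm, then the turn, a rotation vector about the tool's x, y, z in rad, then the opening, from -1 (shut) to 1 (fully open), so that 0 is half open. A call has 1 to 8 rows; each row shifts and turns the commanded pose from where the row before left it, along the tool's axes as they then stand; what a row does not reach is not made up. A row lasts 1/10 s, in which the tool goes at most 50 mm and 8.59 degrees, less where a joint would pass 70% of its speed; a pose out of reach is approached as far as the arm can. A call is refused whole if a number of a shift passes 5 or a number of a turn 0.15, either way. A call with a gripper value outside its range is refused whole. The fingers move at their own pace and stop on an object; "force" is the grip in N (left out, the last holds). Time passes only in rows, so rows that do not move let the fingers close. It gives the time, the measured TCP pose, the force and the opening at its end, in the units of the state.
- get_state(): the state, without advancing time (a new reading comes with each control period).
- capture(name): name is "scene" or "top" or "wrist"; returns the picture (384x512x3 uint8, blue, green, red); there is no depth.
- get_calibration(name): a dict with "camera_matrix" (3x3 intrinsics, pixels), "R" (3x3) and "t" (3): a world point X has camera coordinates R X + t. Camera axes: x right, y down, z forward; pixel columns grow to the right and rows downward; lengths in m; the calibration is good to about 2 mm. A picture is of the moment at which its call begins: read the wrist's pose just before it. get_calibration takes no time and is no camera call; for the wrist camera it gives the pose at the moment of the call.
- job_done(): hands the job in, once; it reports no verdict.
The state is a dict: "t": time; "joints": joint angles; "joint_velocities": joint speeds; "effort": joint torques, N m; "tcp_pos": TCP position; "tcp_rot": TCP orientation; "wrist_force": force on the tool from outside, world axes, zero at the start; "moment": the same for the moment, N m; "width": finger opening in m.
Only numpy, scipy, OpenCV 4.12 (cv2) and the standard library are available. Lean on these libraries where they do the work, as an engineer would, in place of code of your own. Each camera call takes 0.05 s, during which the arm holds its last target. There are 200 camera calls.

TASK

Put the washed steam tray away in the rice cooker: press the blue tab at the cooker's front so that the lid springs up, then catch the bobbing lid and guide it right back until it rests by itself against its stop, without banging it. Then lift the steam tray out of the drying rack by its black knob and set it (do not drop it) level on the pot's rim inside the cooker, and bring the lid over and press it down until the latch holds it shut. Leave the bottle, bowl, basket and spoon where they stand.

Things in the scene. Friction and masses are not known exactly. Their poses are not given: they have to be found in the camera images.
- cooker: White round rice cooker, fixed: 188 mm across, body top edge 144 mm above the counter, 190 high with lid shut. Origin: centre of its underside; z up. Its front (grey panel, blue tab) faces its own -x; a hinge housing 80 wide sticks out at +x, 93 to 123 mm from the centre, up to 141 high. The mouth is 154 mm wide.
- lid (a joint): Lid angle, rad: 0 shut and latched, 1.65 at its open stop. Freed, the lid (0.3 kg) is thrown up by a spring to about 1 within 0.3 s, bobs and settles at 0.8 to 0.97, overhanging the pot. Pushed past 1.33 it tips over by its weight and leans on the stop. Pulled back past 1.33 it falls on the spring (0.9); from there press it down with 1 to 4 N at the front; in the last 15 mm the latch snaps over.
- lid_hinge (a point): Point on the lid's level hinge line (along the cooker's y), middle of its width: 88 mm behind (+x of) the cooker's centre, 140 mm above the counter. As the lid angle grows the front edge swings up and back in an arc about this line, so that at the stop the lid stands just past upright, its tongue 328 mm above the counter.
- lid_front (a point): Middle of the lid's front edge, moving with the lid, 180 mm from the hinge line and 15 mm above the hinge plane; shut, 155 mm above the counter. Lid: white dome, 184 mm across, flat underside 8 mm above the hinge plane, rim from 8 to 22 mm above it. Here a grey tongue 44 mm wide sticks out 8 mm further, and under it a steel catch 22 mm wide 16 mm.
- lid_top (a point): Top of the lid's dome at its centre, moving with the lid: 88 mm from the hinge line, 42 mm above the hinge plane (the dome falls to 36 mm at 74 mm from its centre and to 22 mm at the rim). A vent cap 40 mm wide and 6 mm high sits between here and the hinge.
- release (a joint): Angle of the latch rocker, rad: 0 at rest (hook over the lid's catch), 0.20 with the blue tab fully down; the lid is free from about 0.13. A spring returns it; pressing takes 2.5 to 4 N at the tab.
- release_tab (a point): Centre of the top of the blue release tab, pressed straight down 5 to 6 mm to free the lid. 136 mm in front (-x) of the cooker's centre and 136 mm above the counter. Tab 36 mm wide (cooker y), clear from 123 to 150 mm in front of the cooker's centre. Behind it the hook arm (24 mm wide, front face 122 mm in front of the centre) rises to 172 mm above the counter.
- pot_seat (a point): Centre of the pot's mouth on the cooker's axis, at the height of the pot's flat aluminium rim (132 mm above the counter, 12 mm below the body's top edge; rim 126 mm inside, 153 mm outside diameter), where the steam tray's flange is to lie. The pot is empty and 96 mm deep.
- tray_centre (a point): Centre of the loose steel steam tray, 22 mm above its underside; z up. Starts flat on the rack's floor. Seated in the cooker, this point is 12 mm below pot_seat. 38 mm deep dish, flange 142 mm across and 4 mm thick with underside 34 mm above the tray's underside; dish 112 mm across under the flange, 100 mm at the bottom. 0.11 to 0.18 kg.
- tray_knob (a point): Top of the tray's knob: an upright black cylinder of 22 mm diameter in the tray's middle, from the tray's floor (4 mm above its underside) to this point 44 mm above its underside. The dish is about 100 mm wide inside, so there is room for fingers beside the knob.
- steam_tray: The same steam tray, origin at the centre of its underside.
- rack: Green drying rack, fixed, 260 (its x) by 270 mm (its y), origin under its centre on the counter; floor 54 mm and side rails 102 mm above the counter. Two white plates 150 mm across stand held fast on edge at its y = 70 to 116 mm, x = -75 to 75 mm, tops 202 mm above the counter. The steam tray lies in the -y half. A white drip tray slides out below towards -x.
- sauce_bottle: Amber sauce bottle standing between the cooker and the rack, 60 mm diameter, 225 mm high, 0.55 kg, origin at the centre of its underside. Not to be disturbed.
- steel_bowl: Empty steel bowl, 140 mm across, 52 mm high, origin at the centre of its underside. Not to be disturbed.
- bamboo_basket: Small bamboo basket, 160 mm across, 56 mm high, origin at the centre of its underside. Not to be disturbed.
- ceramic_spoon: Blue ceramic spoon lying on the counter, 118 mm long, 42 mm wide, 14 mm high. Not to be disturbed.
Mind the look-alikes: they are no part of the job. Leave any purple or yellow look-alike of the steam_tray alone.

How it is judged:
On the way, in this order (a step that is already met when the one before it is completed fails the run):
1. the release tab is pressed and the lid has sprung up (value of joint lid above 0.5 rad), for 0.1 s.
2. the lid is guided back and rests, still, against its open stop (value of joint lid above 1.5 rad and velocity of joint lid between -0.1 and 0.1 rad/s), for 0.4 s.
3. the steam tray lies level on the pot's rim, let go (horizontal distance between tray_centre and pot_seat below 0.009 m and z of tray_centre in the frame of pot_seat below -0.008 m and angle between tray_centre's own z axis and vertical below 0.07 rad and value of joint lid above 1.3 rad and contact force between the fingers and steam_tray below 0.05 N), for 0.2 s.
At the end, for the whole second after the job is handed in: The lid is shut and held by its latch (lid within 0.04 rad of shut, latch hook home within 0.05 rad) with nobody holding it, and the steam tray lies still inside on the pot's rim: its centre within 9 mm of the pot's axis, its flange no more than 4 mm above the rim, tilted less than 0.07 rad (value of joint lid below 0.04 rad and value of joint release below 0.05 rad and horizontal distance between tray_centre and pot_seat below 0.009 m and z of tray_centre in the frame of pot_seat below -0.008 m and angle between tray_centre's own z axis and vertical below 0.07 rad and linear speed of steam_tray below 0.02 m/s); the robot touches nothing.
It fails at once if the lid is banged against its open stop (over 3.5 rad/s beyond 1.35 rad) (value of joint lid above 1.35 rad and velocity of joint lid above 3.5 rad/s).
It fails at once if the steam tray is dropped into the cooker: falling free more than 30 mm above its seat (horizontal distance between tray_centre and pot_seat below 0.09 m and z of tray_centre in the frame of pot_seat above 0.018 m and contact force between the fingers and steam_tray below 0.02 N and linear speed of steam_tray above 0.3 m/s).
It fails at once if the bottle, bowl, basket or spoon is shifted more than 30 mm or the bottle is tipped (distance of any of sauce_bottle, steel_bowl, bamboo_basket, ceramic_spoon from where it was at the start of the episode above 0.03 m or angle between sauce_bottle's own z axis and vertical above 0.35 rad).
It also fails if it takes over 72 s, if anything falls off the work surface, if the arm or the gripper's body presses on something with over 40 N, if the wrist force passes 120 N, or if a joint passes its speed limit or range.

## Working session

There is one attempt and no reset: what is moved stays moved. The work goes in short steps, Python scripts to look and compute and a tool call to move; the robot and the scene stay as the last step left them, time stands still between calls to the robot, and variables do not carry over. Pictures are saved under pics/ and viewed, about 8 in all and at most 12, crops included, and the job is handed in when it is done.

Besides the shell and the picture viewer there is one more tool, called after "Emit:" as name(argument=value, ...), one argument or row to a line, values as JSON. jog_arm: Moves the arm, as the interface text tells. Its arguments: {"type":"object","properties":{"increments":{"type":"array"},"force":{"type":"number"}},"required":["increments"]}

```bash
mkdir -p pics; python3 - <<'E'
from station import *
import cv2,numpy as np
s=get_state();print({k:np.round(v,3).tolist() for k,v in s.items()})
for n in("scene","top"):
    im=capture(n);cv2.imwrite(f"pics/{n}0.png",cv2.resize(im,(800,600),interpolation=cv2.INTER_CUBIC));c=get_calibration(n);print(n,c)
E
```

```text
{'t': 0.0, 'joints': [1.286, 0.468, -0.012, 1.604, 0.006, 1.071, -0.056], 'joint_velocities': [0.001, 0.001, 0.0, -0.0, 0.001, 0.001, 0.0], 'effort': [-0.0, -52.056, -0.012, -24.375, -0.057, 0.017, 0.0], 'tcp_pos': [0.156, -0.631, 0.404], 'tcp_rot': [[-0.971, -0.001, 0.239], [-0.239, 0.002, -0.971], [0.0, -1.0, -0.002]], 'wrist_force': [-0.639, 0.306, 0.322], 'moment': [0.053, -0.002, 0.034], 'width': 0.092}
scene {'camera_matrix': array([[439.70831859,   0.        , 256.21887055],
       [  0.        , 439.70831859, 193.10155385],
       [  0.        ,   0.        ,   1.        ]]), 'R': array([[ 0.75184852,  0.65930571,  0.006307  ],
       [ 0.45198706, -0.50841828, -0.73295195],
       [-0.48003281,  0.55391952, -0.68025118]]), 't': array([-0.45632168, -0.1777818 ,  1.79865996])}
top {'camera_matrix': array([[402.44823159,   0.        , 258.11199424],
       [  0.        , 402.44823159, 191.78756171],
       [  0.        ,   0.        ,   1.        ]]), 'R': array([[ 2.08768520e-02, -9.99782031e-01,  2.18518180e-04],
       [-9.94459465e-01, -2.07882314e-02, -1.03044760e-01],
       [ 1.03026842e-01,  1.93394272e-03, -9.94676696e-01]]), 't': array([-0.0267205 ,  0.62540713,  1.32874928])}
```

View pics/scene0.png

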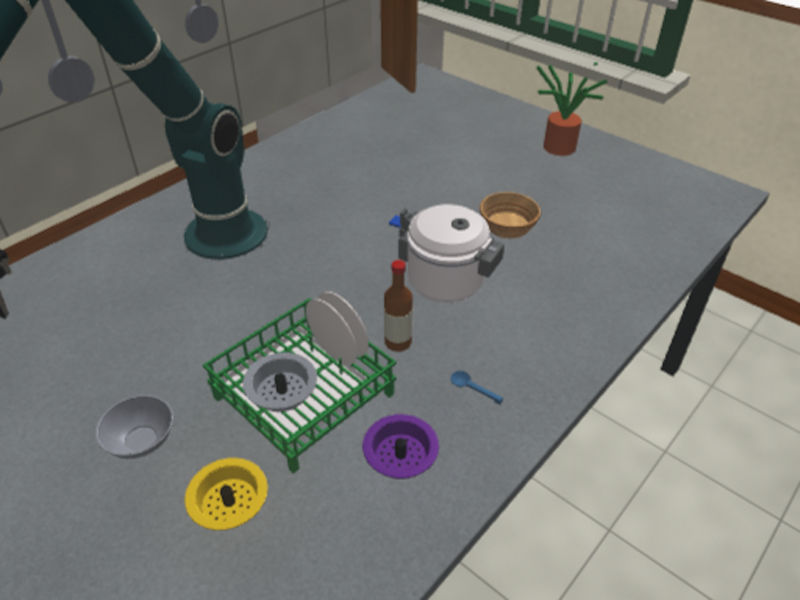

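View pics/top0.png

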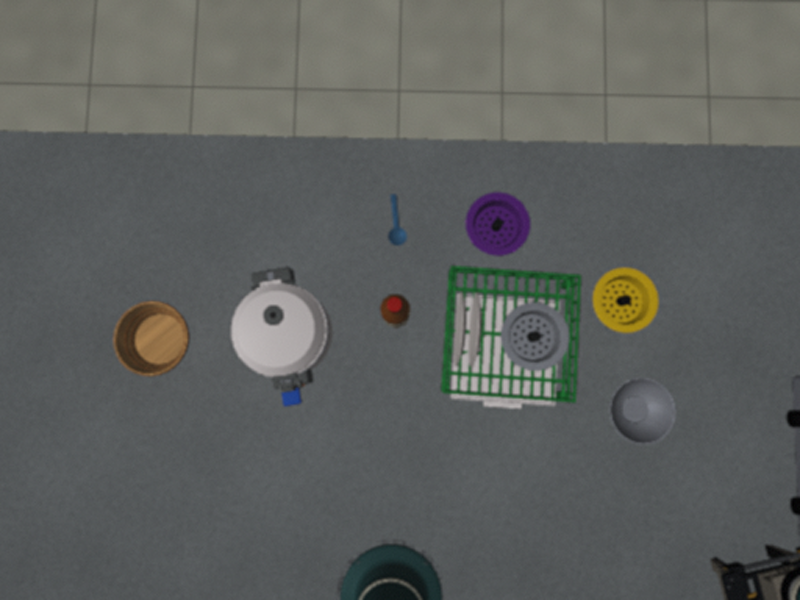

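The scene view shows the cooker behind the bottle, with its blue tab towards the robot. The top view has the tab at about (292,397), the lid centre at (279,329), the tray knob at (534,337) and the bottle at (395,305). Next I'll enlarge the cooker and tray.

```bash
cat > h.py <<'E'
from station import *
import numpy as np,cv2
def ray(n,u,v,z,c=None):
    c=c or get_calibration(n);K,R,t=c["camera_matrix"],c["R"],c["t"]
    d=R.T@np.linalg.inv(K)@[u,v,1];o=-R.T@t
    return o+d*(z-o[2])/d[2]
def proj(n,X,c=None):
    c=c or get_calibration(n);p=c["camera_matrix"]@(c["R"]@np.array(X)+c["t"]);return p[:2]/p[2]
E
python3 - <<'E'
from h import *
im=capture("top")
a=cv2.resize(im[165:265,140:220],(400,500),interpolation=cv2.INTER_CUBIC)
b=cv2.resize(im[165:265,280:380],(400,400),interpolation=cv2.INTER_CUBIC)
o=np.zeros((500,800,3),np.uint8);o[:,:400]=a;o[:400,400:]=b;cv2.imwrite("pics/crop.png",o)
f=1.5625
for nm,u,v,z in[("tab",292,397,.136),("lid",279,329,.155),("vent",273,315,.185),("hinge",273,276,.141),("flange",535,337,.092),("knob",534,337,.098),("bottletop",395,303,.225)]:
    print(nm,ray("top",u/f,v/f,z).round(3))
E
```

```text
tab [0.418 0.201 0.136]
lid [0.55  0.228 0.155]
vent [0.575 0.235 0.185]
hinge [0.657 0.247 0.141]
flange [ 0.548 -0.286  0.092]
knob [ 0.548 -0.283  0.098]
bottletop [0.599 0.001 0.225]
```

View pics/crop.png

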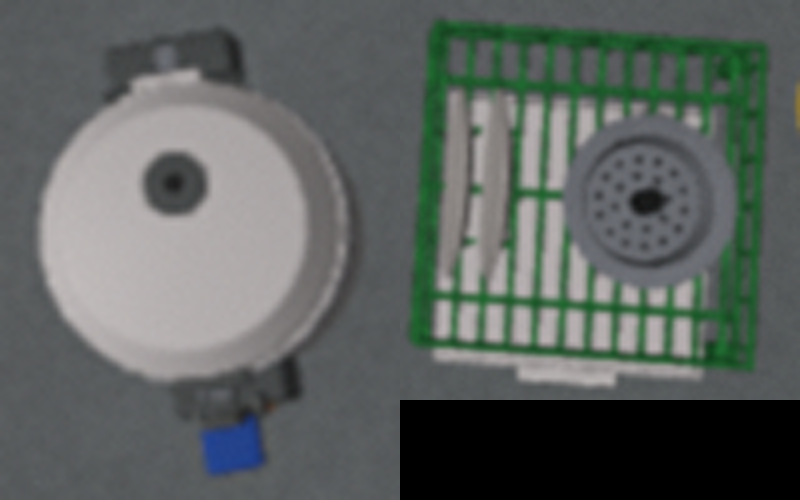

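The crop shows the blue tab at crop (233,448), the vent cap at (175,183) and the tray knob at (648,202). The tool is already almost aligned with the cooker's axes.

```bash
python3 - <<'E'
from h import *
c=get_calibration("top")
P=lambda u,v,z:ray("top",140+u/5,165+v/5,z,c)
tab=P(233,448,.136);vent=P(175,183,.188);lid=P(195,232,.155);hh=P(172,50,.141)
print(tab,vent,lid,hh)
for q in(vent,lid,hh):
    d=q-tab;print(np.degrees(np.arctan2(d[1],d[0])),np.hypot(*d[:2]))
print("knob",ray("top",280+248/4,165+202/4,.098,c),"fl",ray("top",280+251/4,165+199.5/4,.092,c))
sc=get_calibration("scene")
for yaw in(10,12,14):
    a=np.radians(yaw);e=np.array([np.cos(a),np.sin(a),0]);C=tab+.136*e;C[2]=0
    print(yaw,C.round(4),[ (proj("scene",X,sc)*1.5625).round(0).tolist() for X in(tab,[*vent[:2],.188],C+[0,0,.182],C+.123*e+[0,0,.141])],
     [ (proj("top",X,c)*5-[700,825]).round(0).tolist() for X in(C+[0,0,.182],C+.108*e+[0,0,.141],C-.108*e+[0,0,.15])])
E
```

```text
[0.41647505 0.20181283 0.136     ] [0.57507338 0.23349576 0.188     ] [0.54774191 0.22687155 0.155     ] [0.66181591 0.24868023 0.141     ]
11.29717069306124 0.16173199542928735
10.807676279169183 0.13363730005857807
10.81489980151089 0.24977727397729219
knob [ 0.54839951 -0.28362609  0.098     ] fl [ 0.55075001 -0.28728256  0.092     ]
10 [0.5504 0.2254 0.    ] [[396.0, 220.0], [459.0, 223.0], [448.0, 223.0], [496.0, 255.0]] [[189.0, 225.0], [179.0, 58.0], [223.0, 403.0]]
12 [0.5495 0.2301 0.    ] [[396.0, 220.0], [459.0, 223.0], [449.0, 221.0], [498.0, 253.0]] [[181.0, 226.0], [165.0, 60.0], [221.0, 404.0]]
14 [0.5484 0.2347 0.    ] [[396.0, 220.0], [459.0, 223.0], [450.0, 220.0], [500.0, 251.0]] [[173.0, 228.0], [152.0, 63.0], [220.0, 404.0]]
```

Emit:
jog_arm(
  increments=[-3, -0.6, -2.1, 0, 0, 0, -1, -3, -0.6, -2.1, 0, 0, 0, -1, -3, -0.6, -2.1, 0, 0, 0, -1, -3, -0.6, -2.1, 0, 0, 0, -1, -3, -0.6, -2.1, 0, 0, 0, -1, -3, -0.6, -2.1, 0, 0, 0, -1, -3, -0.6, -2.1, 0, 0, 0, -1, -3, -0.6, -2.1, 0, 0, 0, -1],
  force=20,
)

```text
t: 0.95
tcp_pos: [0.3491, -0.4092, 0.4528]
tcp_rot: [[-0.971, -0.0, 0.239], [-0.239, 0.0, -0.971], [0.0, -1.0, -0.0]]
wrist_force: [0.0, 0.4, -0.4]
width: 0.03
```

Emit:
jog_arm(
  increments=[-2.8, 0, -2.1, 0, 0, 0, -1, -2.8, 0, -2.1, 0, 0, 0, -1, -2.8, 0, -2.1, 0, 0, 0, -1, -2.8, 0, -2.1, 0, 0, 0, -1, -0.8, 0, -4.5, 0, 0, 0, -1, -0.8, 0, -4.5, 0, 0, 0, -1, -0.8, 0, -4.5, 0, 0, 0, -1, -0.8, 0, -4.5, 0, 0, 0, -1],
)

```text
t: 1.75
tcp_pos: [0.4245, -0.1179, 0.4525]
tcp_rot: [[-0.971, -0.0, 0.239], [-0.239, -0.0, -0.971], [0.0, -1.0, 0.0]]
wrist_force: [1.0, -0.0, 0.8]
width: 0.0005
```

Emit:
jog_arm(
  increments=[-0.8, 0, -4.5, 0, 0, 0, -1, -0.8, 0, -4.5, 0, 0, 0, -1, -0.8, 0, -4.5, 0, 0, 0, -1, -0.8, 0, -4.5, 0, 0, 0, -1, -0.8, 0, -4.5, 0, 0, 0, -1, -0.8, 0, -4.5, 0, 0, 0, -1, -0.8, 0, -4.5, 0, 0, 0, -1, 0, 0, 0, 0, 0, 0, -1],
)

```text
t: 2.55
tcp_pos: [0.4024, 0.2049, 0.4531]
tcp_rot: [[-0.969, 0.0, 0.249], [-0.249, 0.003, -0.969], [-0.001, -1.0, -0.003]]
wrist_force: [0.3, -0.2, 0.2]
width: 0.0007
```

Emit:
jog_arm(
  increments=[0, 0, 0, 0, 0.055, 0, -1, 0.43, 2.4, 0.14, 0, 0, 0, -1, 0.43, 2.4, 0.14, 0, 0, 0, -1, 0.43, 2.4, 0.14, 0, 0, 0, -1, 0.43, 2.3, 0.14, 0, 0, 0, -1, 0, 0, 0, 0, 0, 0.148, -1, 0, 0, 0, 0, 0, 0, -1, 0, 0, 0, 0, 0, 0, -1],
)

```text
t: 3.35
tcp_pos: [0.3881, 0.1905, 0.358]
tcp_rot: [[-0.972, 0.143, 0.185], [-0.183, 0.026, -0.983], [-0.145, -0.989, 0.001]]
wrist_force: [-0.5, 0.3, -0.5]
width: 0.0003
```

```bash
cat >> h.py <<'E'
a=np.radians(11);E=np.array([np.cos(a),np.sin(a),0]);EY=np.array([-E[1],E[0],0]);C=np.array([.550,.228,0])
def tip(s=None):
    s=s or get_state();p=s["tcp_pos"]+.19*s["tcp_rot"][:,1];d=p-C
    return np.array([d@E,d@EY,p[2]])
E
python3 - <<'E'
from h import *
s=get_state();c=get_calibration("wrist");print(tip(s).round(4),s["tcp_rot"].round(3).tolist())
im=capture("wrist");cv2.imwrite("pics/w1.png",cv2.resize(im,None,fx=1.5,fy=1.5))
for X in(C-.136*E+[0,0,.136],tip(s)@np.array([E,EY,[0,0,1]])+C):print(proj("wrist",X,c)*1.5)
E
```

```text
[-0.1384 -0.0062  0.17  ] [[-0.972, 0.143, 0.185], [-0.183, 0.026, -0.983], [-0.145, -0.989, 0.001]]
[368.67276668 330.94181855]
[383.01969967 353.70772442]
```

View pics/w1.png

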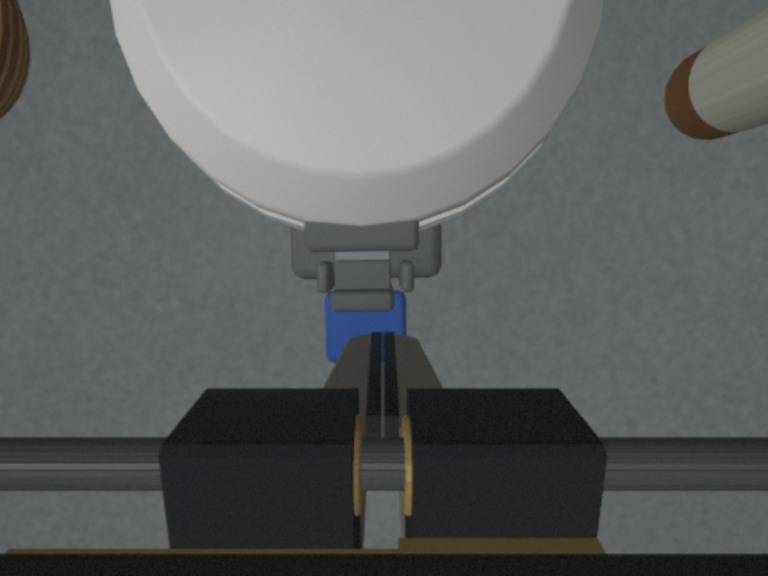

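The wrist view puts the tab at (366,330), where I predicted (369,331). The fingertips are about 6 mm to the right of it, so I'll correct that and press.

Emit:
jog_arm(
  increments=[0, 0, -0.6, 0, 0, 0, -1, 0.16, 1.1, 0, 0, 0, 0, -1, 0.16, 1.1, 0, 0, 0, 0, -1, 0.16, 1.1, 0, 0, 0, 0, -1, 0.06, 0.4, 0, 0, 0, 0, -1, 0.06, 0.4, 0, 0, 0, 0, -1, 0, 0, 0, 0, 0, 0, -1, 0, 0, 0, 0, 0, 0, -1],
)

```text
t: 4.2
tcp_pos: [0.3845, 0.197, 0.317]
tcp_rot: [[-0.973, 0.14, 0.186], [-0.185, 0.021, -0.982], [-0.141, -0.99, 0.005]]
wrist_force: [-23.1, -7.3, 38.7]
width: 0.0004
```

```bash
python3 - <<'E'
from h import *
s=get_state();print(tip(s).round(4),s["wrist_force"].round(1))
im=capture("scene");cv2.imwrite("pics/s1.png",cv2.resize(im[90:220,220:390],None,fx=4,fy=4,interpolation=cv2.INTER_CUBIC))
E
```

```text
[-0.1416 -0.      0.1289] [-23.1  -7.3  38.7]
```

View pics/s1.png

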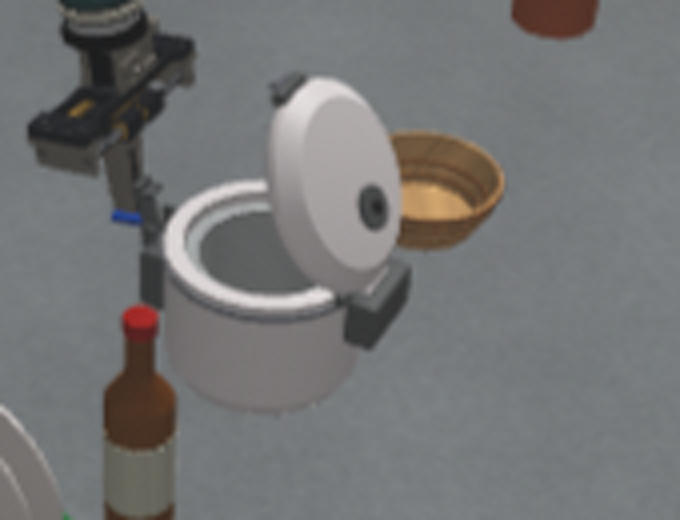

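The lid has sprung up. Next I lift clear of the tab, go vertical and get to lid-pushing height.

Emit:
jog_arm(
  increments=[0, -1, 0, 0, 0, 0, -1, -0.6, -4.4, 0, 0, 0, 0, -1, -0.6, -4.4, 0, 0, 0, 0, -1, -0.6, -4.2, 0, 0, 0, 0, -1, 0, 0, 0, 0, 0, -0.146, -1, 0, 0, 0, 0, 0, 0, -1],
)

```text
t: 4.85
tcp_pos: [0.3853, 0.196, 0.4577]
tcp_rot: [[-0.983, 0.002, 0.184], [-0.184, 0.001, -0.983], [-0.002, -1.0, -0.0]]
wrist_force: [0.1, 0.4, -0.2]
width: 0.0005
```

```bash
python3 - <<'E'
from h import *
s=get_state();print(tip(s).round(4),s["wrist_force"].round(1),s["tcp_rot"].round(3).tolist(),s["joints"].round(2))
c=get_calibration("scene")
for th in (.8,.9,1,1.1,1.2):
    r,n=.188,.015;X=C+E*(.088-r*np.cos(th)+n*np.sin(th))+[0,0,.14+r*np.sin(th)+n*np.cos(th)]
    print(th,(X-C)@E,X[2],((proj("scene",X,c)-[220,90])*4).round())
im=capture("scene");cv2.imwrite("pics/s2.png",cv2.resize(im[90:220,220:390],None,fx=4,fy=4,interpolation=cv2.INTER_CUBIC))
E
```

```text
[-1.673e-01  1.000e-04  2.677e-01] [ 0.1  0.4 -0.2] [[-0.983, 0.002, 0.184], [-0.184, 0.001, -0.983], [-0.002, -1.0, -0.0]] [ 0.13  0.09 -0.7   2.01  0.06  1.07 -1.99]
0.8 -0.03222051999377427 0.2853135457293178 [242.  97.]
0.9 -0.01711277039047262 0.2965896085340269 [258.  90.]
1 -0.0009547687310918489 0.3063010797319066 [276.  86.]
1.1 0.016092039572913008 0.31435092551293353 [295.  83.]
1.2 0.03385732844789379 0.32065871447898864 [316.  82.]
```

View pics/s2.png

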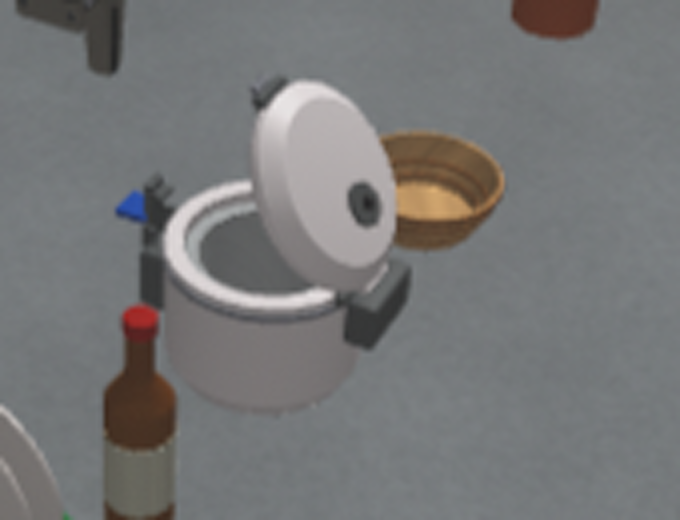

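The tongue is near (260,88), so the lid is at about 0.92 rad and steady. I'll approach it and push back slowly.

Emit:
jog_arm(
  increments=[-3.3, 0, 0, 0, 0, 0, -1, -3.3, 0, 0, 0, 0, 0, -1, -2.8, 0, 0, 0, 0, 0, -1, -1, 0, 0, 0, 0, 0, -1, -1, 0, 0, 0, 0, 0, -1, -1, 0, 0, 0, 0, 0, -1, -1, 0, 0, 0, 0, 0, -1, -1, 0, 0, 0, 0, 0, -1],
)

```text
t: 5.7
tcp_pos: [0.5261, 0.2232, 0.4578]
tcp_rot: [[-0.983, 0.002, 0.186], [-0.186, 0.0, -0.983], [-0.002, -1.0, 0.0]]
wrist_force: [-0.7, -0.3, 0.9]
width: 0.0005
```

Emit:
jog_arm(
  increments=[-1, 0, 0, 0, 0, 0, -1, -1, 0, 0, 0, 0, 0, -1, -1, 0, 0, 0, 0, 0, -1, -1, 0, 0, 0, 0, 0, -1, -1, 0, 0, 0, 0, 0, -1, -1, 0, 0, 0, 0, 0, -1, -1, 0, 0, 0, 0, 0, -1, -1, 0, 0, 0, 0, 0, -1],
)

```text
t: 6.5
tcp_pos: [0.6053, 0.2379, 0.4577]
tcp_rot: [[-0.983, 0.002, 0.185], [-0.185, 0.0, -0.983], [-0.002, -1.0, 0.0]]
wrist_force: [0.6, -0.5, 0.1]
width: 0.0004
```

```bash
python3 - <<'E'
from h import *
s=get_state();print(tip(s).round(4),s["wrist_force"].round(1))
E
```

```text
[ 0.0566 -0.0009  0.2677] [ 0.6 -0.5  0.1]
```

Emit:
jog_arm(
  increments=[-0.8, 0, 0, 0, 0, 0, -1, -0.8, 0, 0, 0, 0, 0, -1, -0.8, 0, 0, 0, 0, 0, -1, -0.6, 0, 0, 0, 0, 0, -1, 0, 0, 0, 0, 0, 0, -1, 0, 0, 0, 0, 0, 0, -1],
)

```text
t: 7.1
tcp_pos: [0.6338, 0.2434, 0.4577]
tcp_rot: [[-0.983, 0.002, 0.186], [-0.186, 0.0, -0.983], [-0.002, -1.0, 0.0]]
wrist_force: [0.3, 0.0, -0.1]
width: 0.0009
```

Emit:
jog_arm(
  increments=[0.5, 0, 0, 0, 0, 0, -1, 1, 0, 0, 0, 0, 0, -1, 2, 0, 0, 0, 0, 0, -1, 3, -1, 0, 0, 0, 0, -1, 4, -2, 0, 0, 0, 0, -1, 4, -2, 0, 0, 0, 0, -1, 3, -2, 0, 0, 0, 0, -1, 0, 0, 0, 0, 0, 0, -1],
)

```text
t: 7.9
tcp_pos: [0.4579, 0.2118, 0.5307]
tcp_rot: [[-0.982, 0.008, 0.188], [-0.188, -0.001, -0.982], [-0.008, -1.0, 0.002]]
wrist_force: [0.2, -0.7, 0.2]
width: 0.0007
```

```bash
python3 - <<'E'
from h import *
s=get_state();print(tip(s).round(4),s["wrist_force"].round(1))
im=capture("scene");a=cv2.resize(im[90:220,220:390],None,fx=3,fy=3,interpolation=cv2.INTER_CUBIC)
cv2.imwrite("pics/s3.png",a)
c=get_calibration("scene")
for th in (1.5,1.65):
    r,n=.188,.015;X=C+E*(.088-r*np.cos(th)+n*np.sin(th))+[0,0,.14+r*np.sin(th)+n*np.cos(th)]
    print(th,((proj("scene",X,c)-[220,90])*3).round())
E
```

```text
[-0.0921  0.0013  0.3407] [ 0.2 -0.7  0.2]
1.5 [284.  70.]
1.65 [308.  79.]
```

View pics/s3.png

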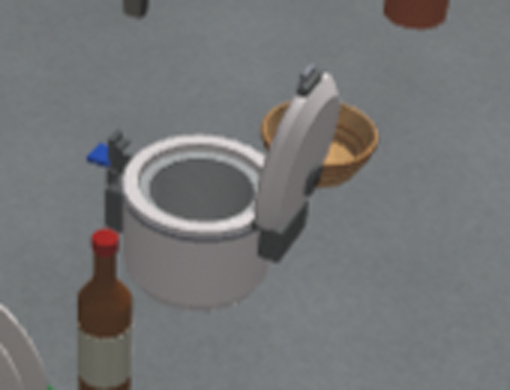

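The lid leans on its stop, with the tongue at (310,80) and predicted at (308,79). Now the tray.

Emit:
jog_arm(
  increments=[0, 0, 4.6, 0, 0, 0, 0, 0, 0, 4.6, 0, 0, 0, 0, 0.1, 0, 4.6, 0, 0, 0, 0, 0.1, 0, 4.6, 0, 0, 0, 0, 0, 0, 4.6, 0, 0, 0, 0, 0.1, 0, 4.6, 0, 0, 0, 0, 0.1, 0, 4.6, 0, 0, 0, 0, 0, 0, 4.6, 0, 0, 0, 0],
)

```text
t: 8.75
tcp_pos: [0.5264, -0.1539, 0.5263]
tcp_rot: [[-0.983, 0.001, 0.185], [-0.185, 0.0, -0.983], [-0.001, -1.0, -0.0]]
wrist_force: [0.4, 0.6, 0.2]
width: 0.0459
```

Emit:
jog_arm(
  increments=[0, 0, 4.6, 0, 0, 0, 0, 0, 0, 4.6, 0, 0, 0, 0, 0, 0, 4.5, 0, 0, 0, 0, 0, 0, 0, 0, -0.148, 0, 0, 0, 0, 0, 0, -0.148, 0, 0, 0, 0, 0, 0, -0.148, 0, 0, 0, 0, 0, 0, -0.148, 0, 0, 0, 0, 0, 0, -0.148, 0, 0],
)

```text
t: 9.55
tcp_pos: [0.5519, -0.2868, 0.5258]
tcp_rot: [[-0.596, 0.0, 0.803], [-0.803, 0.001, -0.596], [-0.001, -1.0, -0.001]]
wrist_force: [-0.3, 0.2, -0.4]
width: 0.0462
```

Emit:
jog_arm(
  increments=[0, 2, 0, 0, -0.148, 0, 0, 0, 2, 0, 0, -0.148, 0, 0, 0, 2, 0, 0, -0.148, 0, 0, 0, 2, 0, 0, -0.146, 0, 0, 0, 2, 0, 0, 0, 0, 0, 0, 2, 0, 0, 0, 0, 0, 0, 0, 0, 0, 0, 0, 0],
)

```text
t: 10.25
tcp_pos: [0.551, -0.2865, 0.4032]
tcp_rot: [[-0.055, -0.004, 0.998], [-0.999, 0.004, -0.055], [-0.003, -1.0, -0.005]]
wrist_force: [-0.2, -0.9, -0.8]
width: 0.0458
```

```bash
python3 - <<'E'
from h import *
s=get_state();c=get_calibration("wrist");p=s["tcp_pos"]+.19*s["tcp_rot"][:,1];print(p.round(4),s["tcp_rot"].round(3).tolist(),s["joints"].round(2))
im=capture("wrist");cv2.imwrite("pics/w2.png",cv2.resize(im,None,fx=1.5,fy=1.5))
for X in([.549,-.285,.098],[p[0],p[1],.098]):print(proj("wrist",X,c)*1.5)
E
```

```text
[ 0.5501 -0.2858  0.2132] [[-0.055, -0.004, 0.998], [-0.999, 0.004, -0.055], [-0.003, -1.0, -0.005]] [ 0.84  0.49 -0.57  1.65  0.29  1.09  0.14]
[383.76292643 286.10289623]
[385.72418311 287.34603905]
```

View pics/w2.png

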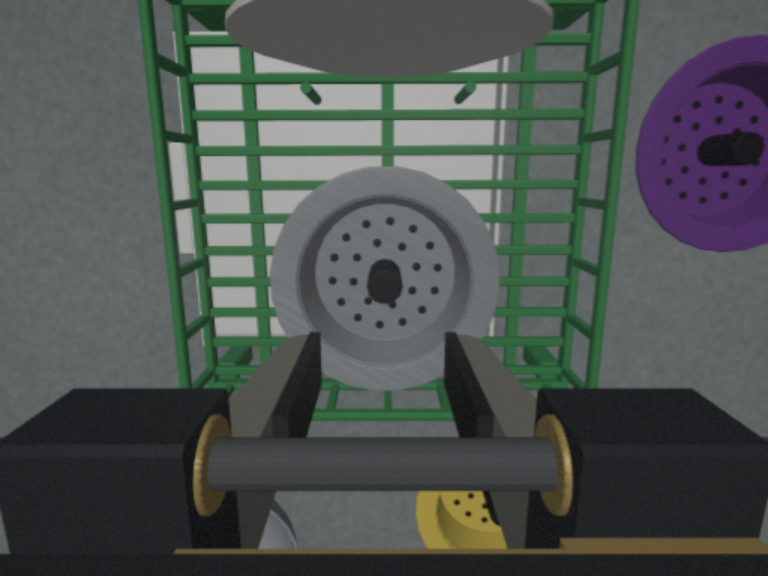

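The knob is at (384,285), centred under the jaws (386,287). Descending and gripping.

Emit:
jog_arm(
  increments=[0, 3.2, 0, 0, 0, 0, 0, 0, 3.2, 0, 0, 0, 0, 0, 0, 3.2, 0, 0, 0, 0, 0, 0, 3.2, 0, 0, 0, 0, 0, 0, 1, 0, 0, 0, 0, 0, 0, 0.9, 0, 0, 0, 0, 0, 0, 0, 0, 0, 0, 0, 0, 0, 0, 0, 0, 0, 0, 0],
)

```text
t: 11.1
tcp_pos: [0.5529, -0.2862, 0.262]
tcp_rot: [[-0.054, 0.004, 0.999], [-0.999, -0.001, -0.054], [0.001, -1.0, 0.004]]
wrist_force: [-0.2, 1.2, 0.5]
width: 0.046
```

Emit:
jog_arm(
  increments=[0, 0, 0, 0, 0, 0, -1, 0, 0, 0, 0, 0, 0, -1, 0, 0, 0, 0, 0, 0, -1, 0, 0, 0, 0, 0, 0, -1, 0, 0, 0, 0, 0, 0, -1],
  force=25,
)

```text
t: 11.6
tcp_pos: [0.5521, -0.2862, 0.2611]
tcp_rot: [[-0.054, 0.002, 0.999], [-0.999, -0.0, -0.054], [0.0, -1.0, 0.002]]
wrist_force: [-2.6, 0.0, 5.1]
width: 0.0216
```

Emit:
jog_arm(
  increments=[0, -1, 0, 0, 0, 0, -1, 0, -3, 0, 0, 0, 0, -1, 0, -3.4, 0, 0, 0, 0, -1, 0, -3.4, 0, 0, 0, 0, -1, 0, -3.4, 0, 0, 0, 0, -1, 0, -3.4, 0, 0, 0, 0, -1, 0, -3.4, 0, 0, 0, 0, -1, 0, -3.0, 0, 0, 0, 0, -1],
)

```text
t: 12.4
tcp_pos: [0.5516, -0.2857, 0.5026]
tcp_rot: [[-0.054, 0.003, 0.999], [-0.999, 0.0, -0.054], [-0.0, -1.0, 0.003]]
wrist_force: [0.8, -0.9, -2.0]
width: 0.0211
```

```bash
python3 - <<'E'
from h import *
s=get_state();c=get_calibration("wrist");p=s["tcp_pos"]+.19*s["tcp_rot"][:,1];print(s["tcp_pos"],s["tcp_rot"].round(3).tolist(),s["wrist_force"].round(2),s["moment"].round(2))
im=capture("wrist");cv2.imwrite("pics/w3.png",cv2.resize(im,None,fx=1.5,fy=1.5))
E
```

```text
[ 0.5516136  -0.28570185  0.50263069] [[-0.054, 0.003, 0.999], [-0.999, 0.0, -0.054], [-0.0, -1.0, 0.003]] [ 0.81 -0.87 -1.99] [-0.05 -0.13  0.01]
```

View pics/w3.png

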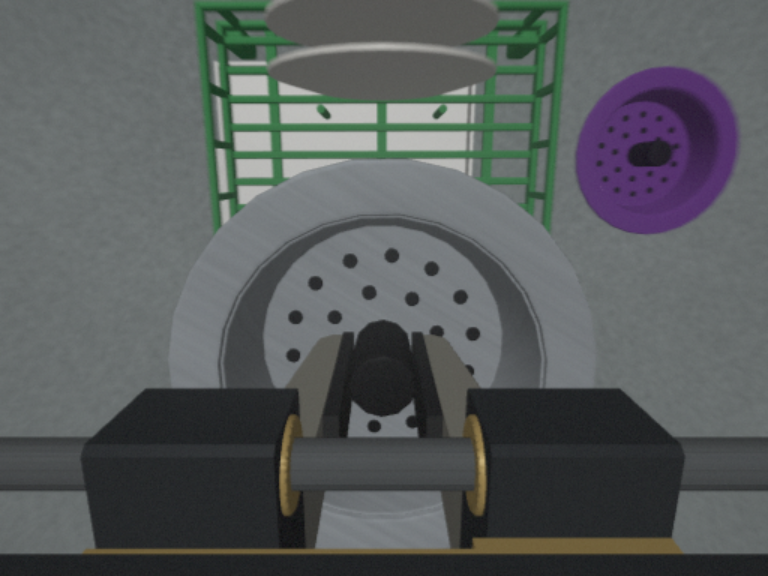

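The tray hangs level, with the knob between the pads at (383,388). Carrying it over.

Emit:
jog_arm(
  increments=[-2, 0, -0.1, 0, 0, 0, -1, -4, 0, -0.2, 0, 0, 0, -1, -4, 0, -0.2, 0, 0, 0, -1, -4, 0, -0.2, 0, 0, 0, -1, -4, 0, -0.2, 0, 0, 0, -1, -4, 0, -0.2, 0, 0, 0, -1, -4, 0, -0.2, 0, 0, 0, -1, -4, 0, -0.2, 0, 0, 0, -1],
)

```text
t: 13.25
tcp_pos: [0.5516, 0.0172, 0.4989]
tcp_rot: [[-0.053, -0.001, 0.999], [-0.999, 0.001, -0.053], [-0.001, -1.0, -0.001]]
wrist_force: [0.2, 0.5, -1.9]
width: 0.0214
```

Emit:
jog_arm(
  increments=[-4, 0, -0.3, 0, 0, 0, -1, -4, 0, -0.3, 0, 0, 0, -1, -4, 0, -0.3, 0, 0, 0, -1, -4, 0, -0.3, 0, 0, 0, -1, -4, 0, -0.3, 0, 0, 0, -1, -1.3, 0, -0.2, 0, 0, 0, -1, 0, 0, 0, 0, 0.1, 0, -1, 0, 0, 0, 0, 0.14, 0, -1],
)

```text
t: 14.05
tcp_pos: [0.5463, 0.2288, 0.4989]
tcp_rot: [[-0.292, -0.001, 0.956], [-0.956, -0.0, -0.292], [0.001, -1.0, -0.001]]
wrist_force: [0.2, -0.9, -1.4]
width: 0.0215
```

Emit:
jog_arm(
  increments=[0, 0, 0, 0, 0.14, 0, -1, 0, 0, 0, 0, 0.14, 0, -1, 0, 0, 0, 0, 0.14, 0, -1, 0, 0, 0, 0, 0.14, 0, -1, 0, 0, 0, 0, 0.14, 0, -1, 0, 0, 0, 0, 0.14, 0, -1, 0, 0, 0, 0, 0.14, 0, -1, 0, 0, 0, 0, 0.1, 0, -1],
)

```text
t: 14.85
tcp_pos: [0.5466, 0.2278, 0.4991]
tcp_rot: [[-0.982, -0.001, 0.191], [-0.191, -0.001, -0.982], [0.001, -1.0, 0.001]]
wrist_force: [0.3, -0.4, -1.3]
width: 0.0215
```

Emit:
jog_arm(
  increments=[0, 0, 0, 0, 0, 0, -1, 0, 0, 0, 0, 0, 0, -1],
)

```text
t: 15.05
tcp_pos: [0.5469, 0.2279, 0.4998]
tcp_rot: [[-0.98, 0.0, 0.198], [-0.198, -0.0, -0.98], [-0.0, -1.0, 0.0]]
wrist_force: [0.3, -0.4, -2.1]
width: 0.0214
```

```bash
python3 - <<'E'
from h import *
s=get_state();c=get_calibration("wrist");R=s["tcp_rot"];p=s["tcp_pos"]+.163*R[:,1];print(s["tcp_pos"].round(4),R.round(3).tolist(),s["wrist_force"].round(2))
d=p-C;print("grip axis in cooker",d@E,d@EY)
im=capture("wrist");cv2.imwrite("pics/w4.png",cv2.resize(im,None,fx=1.5,fy=1.5))
print("knobtop px pred",proj("wrist",p,c)*1.5,"per 10mm x",proj("wrist",p+.01*R[:,0],c)*1.5)
u=s["tcp_pos"]+.173*R[:,1]
t=np.linspace(0,2*np.pi,400)
def ext(cen,r):
    q=np.array([proj("wrist",cen+r*(np.cos(a)*E+np.sin(a)*EY),c)*1.5 for a in t]);return q.min(0).round(),q.max(0).round()
print("flange pred",ext(u,.071),"mouth pred",ext(C+[0,0,.144],.077),"rim outer 188",ext(C+[0,0,.144],.094))
E
```

```text
[0.5469 0.2279 0.4998] [[-0.98, 0.0, 0.198], [-0.198, -0.0, -0.98], [-0.0, -1.0, 0.0]] [ 0.35 -0.39 -2.07]
grip axis in cooker -0.0030123893639558497 0.00047873025273634224
knobtop px pred [383.0365362  385.33946914] per 10mm x [382.99167152 414.05304062]
flange pred (array([171., 154.]), array([595., 550.])) mouth pred (array([273., 149.]), array([493., 366.])) rim outer 188 (array([249., 122.]), array([518., 387.]))
```

View pics/w4.png

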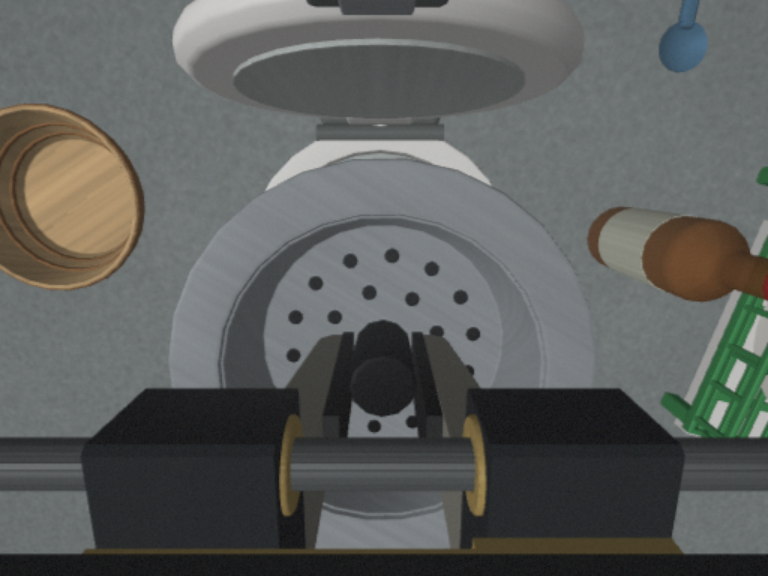

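The flange top edge is at y=158 (predicted 154) and the hinge is centred at x≈380. The tray is about 4 mm short of the axis, so I'll correct that and lower it.

Emit:
jog_arm(
  increments=[-0.4, 2, -0.1, 0, 0, 0, -1, 0, 3.3, 0, 0, 0, 0, -1, 0, 3.3, 0, 0, 0, 0, -1, 0, 3.3, 0, 0, 0, 0, -1, 0, 3, 0, 0, 0, 0, -1, 0, 1.2, 0, 0, 0, 0, -1, 0, 0, 0, 0, 0, 0, -1, 0, 0, 0, 0, 0, 0, -1],
)

```text
t: 15.9
tcp_pos: [0.5519, 0.23, 0.3408]
tcp_rot: [[-0.981, 0.003, 0.196], [-0.196, 0.001, -0.981], [-0.003, -1.0, -0.001]]
wrist_force: [-0.5, 0.2, -0.6]
width: 0.0211
```

Emit:
jog_arm(
  increments=[0, 0.5, 0, 0, 0, 0, -1, 0, 0.5, 0, 0, 0, 0, -1, 0, 0.5, 0, 0, 0, 0, -1, 0, 0.5, 0, 0, 0, 0, -1, 0, 0.5, 0, 0, 0, 0, -1, 0, 0, 0, 0, 0, 0, -1, 0, 0, 0, 0, 0, 0, -1],
)

```text
t: 16.6
tcp_pos: [0.5516, 0.2297, 0.3145]
tcp_rot: [[-0.981, 0.002, 0.196], [-0.196, 0.0, -0.981], [-0.002, -1.0, 0.0]]
wrist_force: [0.4, -0.1, -2.4]
width: 0.0213
```

Emit:
jog_arm(
  increments=[0, 0.3, 0, 0, 0, 0, -1, 0, 0.3, 0, 0, 0, 0, -1, 0, 0.2, 0, 0, 0, 0, -1, 0, 0, 0, 0, 0, 0, -1],
)

```text
t: 17.0
tcp_pos: [0.5515, 0.2296, 0.3063]
tcp_rot: [[-0.981, 0.001, 0.195], [-0.195, 0.0, -0.981], [-0.001, -1.0, 0.0]]
wrist_force: [-0.3, -1.0, -1.7]
width: 0.0209
```

Emit:
jog_arm(
  increments=[0, 0.2, 0, 0, 0, 0, -1, 0, 0.1, 0, 0, 0, 0, -1, 0, 0, 0, 0, 0, 0, -1],
)

```text
t: 17.3
tcp_pos: [0.5516, 0.2299, 0.3054]
tcp_rot: [[-0.981, 0.003, 0.195], [-0.195, -0.0, -0.981], [-0.003, -1.0, 0.001]]
wrist_force: [-4.4, -2.3, 9.3]
width: 0.0214
```

Seated: 9 N of contact at tcp z 0.305, as expected. Opening and going straight up.

Emit:
jog_arm(
  increments=[0, -0.1, 0, 0, 0, 0, -1, 0, 0, 0, 0, 0, 0, -0.5, 0, 0, 0, 0, 0, 0, 0, 0, 0, 0, 0, 0, 0, 0, 0, 0, 0, 0, 0, 0, 0],
)

```text
t: 17.8
tcp_pos: [0.5516, 0.2297, 0.3045]
tcp_rot: [[-0.981, 0.002, 0.195], [-0.195, 0.0, -0.981], [-0.002, -1.0, 0.0]]
wrist_force: [-0.9, -0.1, -0.1]
width: 0.0443
```

Emit:
jog_arm(
  increments=[0, -0.5, 0, 0, 0, 0, 0, 0, -1.5, 0, 0, 0, 0, 0, 0, -3, 0, 0, 0, 0, 0, 0, -4, 0, 0, 0, 0, 0, 0, -4, 0, 0, 0, 0, 0, 0, -4, 0, 0, 0, 0, 0, 1, -3, 0, 0, 0, 0, -1, 1, -2, 0, 0, 0, 0, -1],
)

```text
t: 18.6
tcp_pos: [0.531, 0.226, 0.5288]
tcp_rot: [[-0.981, 0.006, 0.196], [-0.196, 0.002, -0.981], [-0.007, -1.0, -0.001]]
wrist_force: [-0.3, -0.1, -0.0]
width: 0.0321
```

```bash
python3 - <<'E'
from h import *
s=get_state();c=get_calibration("wrist");R=s["tcp_rot"];print(s["tcp_pos"].round(4),tip(s).round(3),s["wrist_force"].round(2))
im=capture("wrist");cv2.imwrite("pics/w5.png",cv2.resize(im,None,fx=1.5,fy=1.5))
print("knobtop pred",proj("wrist",C+[0,0,.142],c)*1.5,proj("wrist",C+.01*E+[0,0,.142],c)*1.5)
t=np.linspace(0,2*np.pi,400)
def ext(cen,r):
    q=np.array([proj("wrist",cen+r*(np.cos(a)*E+np.sin(a)*EY),c)*1.5 for a in t]);return q.min(0).round(),q.max(0).round()
print("flange",ext(C+[0,0,.136],.071),"mouth",ext(C+[0,0,.144],.077))
E
```

```text
[0.531  0.226  0.5288] [-0.018  0.002  0.339] [-0.34 -0.12 -0.02]
knobtop pred [385.51249207 238.20426043] [385.61531701 224.90310393]
flange (array([293., 140.]), array([478., 326.])) mouth (array([283., 131.]), array([488., 336.]))
```

View pics/w5.png

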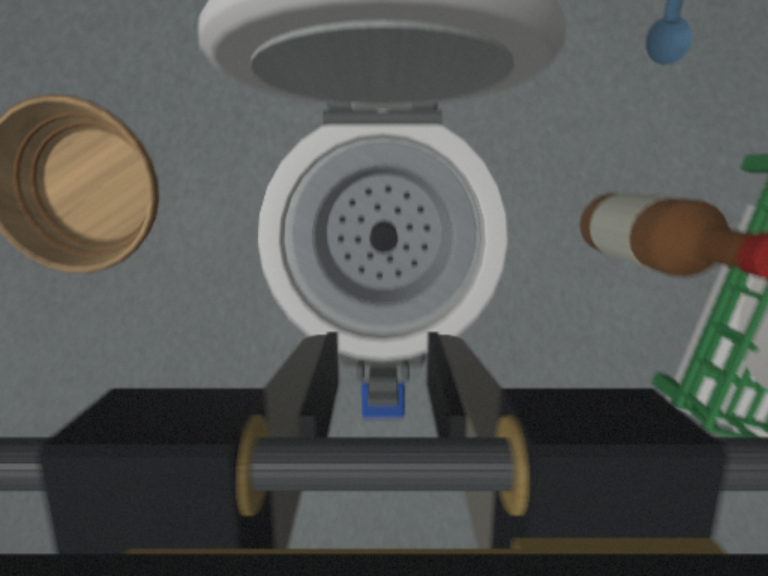

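The tray sits centred and level in the mouth, with the knob at (384,237) and the body circle centred at about (383,237). Now I go over the lid and behind it.

Emit:
jog_arm(
  increments=[0, -3.5, 0, 0, 0, 0, -1, -1, -0.5, 0, 0, 0, 0, -1, -3.5, 0, 0, 0, 0, 0, -1, -3.5, 0, 0, 0, 0, 0, -1, -3.5, 0, 0, 0, 0, 0, -1, -3.5, 0, 0, 0, 0, 0, -1, -3.8, 0, 0, 0, 0, 0, -1, 0, 0, 0, 0, 0, 0, -1],
)

```text
t: 19.45
tcp_pos: [0.7195, 0.2621, 0.5607]
tcp_rot: [[-0.981, -0.002, 0.193], [-0.193, -0.0, -0.981], [0.002, -1.0, 0.0]]
wrist_force: [-0.8, -0.9, -0.9]
width: 0.0006
```

```bash
python3 - <<'E'
from h import *
s=get_state();print(tip(s).round(4),s["tcp_rot"].round(3).tolist(),s["wrist_force"].round(2),s["joints"].round(2))
E
```

```text
[0.1726 0.0012 0.3707] [[-0.981, -0.002, 0.193], [-0.193, -0.0, -0.981], [0.002, -1.0, 0.0]] [-0.84 -0.94 -0.85] [-0.15  0.65 -0.47  1.02  0.28  1.53 -1.92]
```

Emit:
jog_arm(
  increments=[0, 3.3, 0, 0, 0, 0, -1, 0, 3.3, 0, 0, 0, 0, -1, 1.2, 0, 0, 0, 0, 0, -1, 1, 0, 0, 0, 0, 0, -1, 1, 0, 0, 0, 0, 0, -1, 1, 0, 0, 0, 0, 0, -1, 1, 0, 0, 0, 0, 0, -1, 1, 0, 0, 0, 0, 0, -1],
)

```text
t: 20.25
tcp_pos: [0.6545, 0.2502, 0.5027]
tcp_rot: [[-0.981, 0.008, 0.195], [-0.195, 0.002, -0.981], [-0.008, -1.0, -0.001]]
wrist_force: [1.0, -0.3, 10.4]
width: 0.0003
```

Emit:
jog_arm(
  increments=[1, 0, 0, 0, 0, 0, -1, 1, 0, 0, 0, 0, 0, -1, 1, 0, 0, 0, 0, 0, -1, 1, 0, 0, 0, 0, 0, -1, 0, 0, 0, 0, 0, 0, -1, 0, 0, 0, 0, 0, 0, -1],
)

```text
t: 20.85
tcp_pos: [0.6159, 0.2424, 0.4987]
tcp_rot: [[-0.981, 0.002, 0.195], [-0.195, 0.0, -0.981], [-0.002, -1.0, 0.0]]
wrist_force: [-0.2, 0.7, 1.0]
width: 0.0002
```

```bash
cat > look.py <<'E'
from h import *
import sys
# ratio of bright lid pixels: match silhouette change by projecting the tongue for candidate angles
s=get_state();print(tip(s).round(4),s["wrist_force"].round(1))
im=capture("scene");c=get_calibration("scene")
ref=im.astype(int)
for th in np.arange(0,1.7,.1):
    X=lambda r,n:C+E*(.088-r*np.cos(th)+n*np.sin(th))+[0,0,.14+r*np.sin(th)+n*np.cos(th)]
    v=[proj("scene",X(.192,.012),c),proj("scene",X(.056,.046),c)]
    print(round(th,1),[ref[int(round(q[1])),int(round(q[0]))].tolist() for q in v])
cv2.imwrite("pics/"+sys.argv[1],cv2.resize(im[90:220,220:390],None,fx=4,fy=4,interpolation=cv2.INTER_CUBIC))
E
python3 look.py s5.png
```

```text
[0.0678 0.0015 0.3087] [-0.2  0.7  1. ]
0.0 [[104, 103, 99], [169, 168, 174]]
0.1 [[107, 106, 102], [170, 169, 175]]
0.2 [[119, 117, 114], [170, 170, 175]]
0.3 [[121, 118, 116], [170, 170, 175]]
0.4 [[121, 119, 116], [170, 170, 175]]
0.5 [[122, 121, 117], [171, 171, 176]]
0.6 [[125, 123, 119], [169, 169, 175]]
0.7 [[123, 120, 117], [78, 78, 78]]
0.8 [[122, 119, 115], [76, 76, 74]]
0.9 [[115, 109, 107], [75, 75, 74]]
1.0 [[78, 77, 75], [84, 84, 83]]
1.1 [[155, 153, 153], [169, 169, 175]]
1.2 [[152, 150, 151], [164, 165, 170]]
1.3 [[117, 115, 112], [48, 65, 84]]
1.4 [[62, 66, 69], [52, 70, 88]]
1.5 [[124, 121, 119], [54, 73, 93]]
1.6 [[124, 122, 118], [59, 78, 97]]
```

The pixel check puts the lid at about 0.95 rad, resting on its spring. I go to the top front and press it down along its arc.

Emit:
jog_arm(
  increments=[0, -2.5, 0, 0, 0, 0, -1, 2.4, 0, 0, 0, 0, 0, -1, 2.4, 0, 0, 0, 0, 0, -1, 0, 2, 0, 0, 0, 0, -1, 0, 1.4, 0, 0, 0, 0, -1, 1, 0.9, 0, 0, 0, 0, -1, 1, 0.9, 0, 0, 0, 0, -1, 1, 0.9, 0, 0, 0, 0, -1],
)

```text
t: 21.7
tcp_pos: [0.5391, 0.227, 0.4621]
tcp_rot: [[-0.981, -0.002, 0.195], [-0.195, -0.001, -0.981], [0.002, -1.0, 0.001]]
wrist_force: [-6.8, -1.8, 10.5]
width: 0.0007
```

Emit:
jog_arm(
  increments=[1.1, 1.0, 0, 0, 0, 0, -1, 0.9, 1.1, 0, 0, 0, 0, -1, 0.9, 1.1, 0, 0, 0, 0, -1, 0.8, 1.1, 0, 0, 0, 0, -1, 0.8, 1.2, 0, 0, 0, 0, -1, 0.6, 1.2, 0, 0, 0, 0, -1, 0.4, 1.2, 0, 0, 0, 0, -1, 0.3, 0.5, 0, 0, 0, 0, -1],
)

```text
t: 22.5
tcp_pos: [0.4833, 0.2159, 0.3779]
tcp_rot: [[-0.981, 0.003, 0.195], [-0.195, 0.001, -0.981], [-0.003, -1.0, 0.0]]
wrist_force: [1.3, -1.8, 11.5]
width: 0.0006
```

```bash
python3 look.py s6.png | awk 'NR==1||NR<9'
```

```text
[-0.0672  0.0009  0.1879] [ 1.3 -1.8 11.5]
0.0 [[70, 70, 69], [110, 110, 108]]
0.1 [[108, 105, 103], [109, 110, 107]]
0.2 [[120, 118, 115], [108, 108, 106]]
0.3 [[106, 105, 104], [125, 125, 124]]
0.4 [[62, 65, 68], [224, 225, 229]]
0.5 [[59, 61, 62], [224, 224, 228]]
0.6 [[52, 54, 55], [225, 225, 229]]
```

Emit:
jog_arm(
  increments=[0.2, 0.4, 0, 0, 0, 0, -1, 0, 0.4, 0, 0, 0, 0, -1, 0, 0.4, 0, 0, 0, 0, -1, 0, 0.3, 0, 0, 0, 0, -1, 0, 0.2, 0, 0, 0, 0, -1, 0, 0, 0, 0, 0, 0, -1],
)

```text
t: 23.15
tcp_pos: [0.4806, 0.2161, 0.366]
tcp_rot: [[-0.981, 0.003, 0.195], [-0.195, -0.003, -0.981], [-0.002, -1.0, 0.003]]
wrist_force: [-13.8, -9.2, 40.6]
width: 0.0004
```

```bash
python3 look.py s7.png | awk 'NR==1||NR<5'
```

```text
[-0.07   0.001  0.176] [-13.8  -9.2  40.6]
0.0 [[89, 88, 86], [99, 99, 96]]
0.1 [[107, 105, 102], [98, 98, 96]]
0.2 [[119, 117, 114], [98, 98, 96]]
```

The tip stopped at z 0.176 under 40 N, which is the dome height with the lid shut. Lifting off to check the latch.

Emit:
jog_arm(
  increments=[0, -1, 0, 0, 0, 0, -1, 0, -2, 0, 0, 0, 0, -1, 1.5, -4, 0, 0, 0, 0, -1, 3, -4, 0, 0, 0, 0, -1, 4, -3, 0, 0, 0, 0, -1, 3, 0, 0, 0, 0, 0, -1, 0, 0, 0, 0, 0, 0, -1, 0, 0, 0, 0, 0, 0, -1],
)

```text
t: 24.0
tcp_pos: [0.3678, 0.1929, 0.5013]
tcp_rot: [[-0.981, 0.003, 0.195], [-0.195, 0.0, -0.981], [-0.003, -1.0, 0.001]]
wrist_force: [-0.0, -0.3, -0.8]
width: 0.0003
```

```bash
python3 look.py s8.png | head -4
```

```text
[-1.850e-01  2.000e-04  3.113e-01] [-0.  -0.3 -0.8]
0.0 [[86, 85, 83], [99, 99, 97]]
0.1 [[106, 105, 101], [100, 100, 97]]
0.2 [[119, 117, 113], [99, 99, 96]]
```

View pics/s8.png

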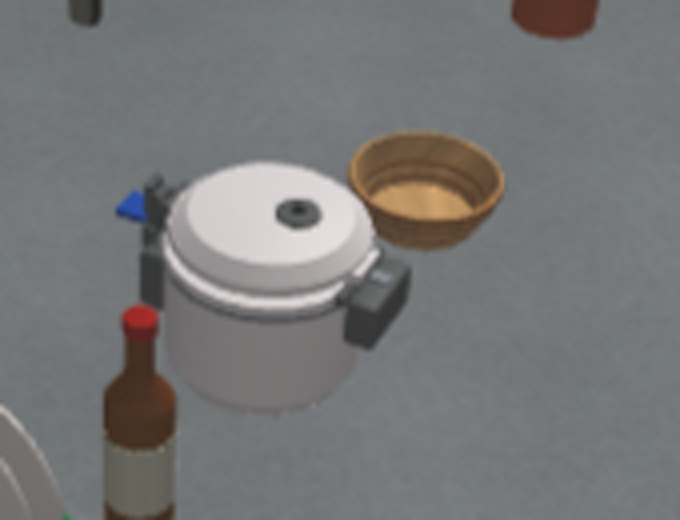

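The lid stays shut with nothing touching it, and the hook and tab look at rest near (155,200). I'll compare with the starting picture and hand in.

```bash
python3 - <<'E'
from h import *
a=cv2.resize(cv2.imread("pics/scene0.png"),(512,384),interpolation=cv2.INTER_AREA)
im=capture("scene");d=cv2.absdiff(a,im).max(2)
print("cooker diff",d[125:195,250:325].mean(),d[125:195,250:325].max(),"bottle",d[165:225,245:265].mean(), "table right",d[120:260,265:350].mean())
job_done();print(get_state()["t"])
E
```

```text
cooker diff 1.4426666666666668 13 bottle 1.5325 table right 1.1015126050420168
the job is handed in; nothing more can be done
the job is handed in; nothing more can be done
```

The steam tray is in the rice cooker with the lid latched shut, and I handed the job in at about 24 s of the 72 s allowed. I pressed the blue tab, guided the lid back to its stop, set the tray on the pot's rim by its knob, pulled the lid over and pressed it down.

**Last checks:**
- **Tray:** after I let go, the wrist picture showed it centred and level on the rim. I could not see it again once the lid was shut.
- **Lid:** it stayed shut after the fingers lifted clear. The final picture around the cooker matched the starting one to within image noise (mean difference 1.4 grey levels).
- **Bottle, bowl, basket and spoon:** the area around the bottle and the counter to its right matched the starting picture. I did not compare the bowl separately, but the arm never went near it after the start.

**Forces:** the fingertips pushed harder than needed at the ends of travel, about 45 N on the tab once it had bottomed and about 40 N in the final press on the lid. Both came through the fingers, below the 120 N wrist limit. No check failed or disagreed.

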